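# Post an old pot through the sprung flap of the waste box

## Task

Throw the old polish pot into the waste box: with one finger push the upright tab forward so that the sprung flap swings down and stays open, and meanwhile with the other finger push the pot along its channel until it drops through the mouth, then draw back so that the flap closes. The flap must already be open while the pot is still on the deck in front of the mouth (never run the pot onto the closed flap), and the pot is only slid with light finger pushes, not pinched or lifted. Leave the tub, jar and bur block beside the box where they stand.

Things in the scene. Friction and masses are not known exactly. Their poses are not given: they have to be found in the camera images.
- waste_box: Waste box of white sheet metal, fixed on the worktop, 290 x 155 mm, 130 mm high, about 124 mm deep inside, flat steel deck on top. Origin on the worktop under box_mouth; axes: x along the channel towards the mouth, y left, z up. Deck left of the channel (y 44 to 105 mm) is plain but for the tab and its two 10 mm high bearings.
- box_mouth (a point): Centre of the near edge of the mouth, at deck height; axes as waste_box. Mouth: x = 0 to 88 mm, 77 mm wide, a 35 mm high backboard at its far end. Channel: the deck from x = -160 mm to 0, centred on y = 0, between two slippery plastic rails 77 mm apart, 5 mm thick, 10 mm high, that run on beside the mouth; its near end is open.
- flap (a joint): Flap hinge, rad: 0 = shut, the plate level in the mouth 1 mm below the deck; grows to 1.35 as the plate swings down and the tab leans forward (+x). Axis along y at x = 0, 4 mm above the deck. A spring shuts it when let go (0.1 to 0.25 N m, so 3 to 9 N at the tab); the pot's weight does not open it.
- tab (a point): Middle of the near face of the upright tab on the flap: aluminium plate 46 mm wide, 4 mm thick, top 54 mm above the deck. Shut: at x -2, y 75, z 29 mm of box_mouth; it turns with the flap. Pushed forward 15 mm above the deck it opens the flap 0.8 rad in 12 mm, 1.2 rad in 30 mm; after about 45 mm a finger slips over its end.
- old_pot: The old polish pot: white round pot with a gold lid, 65 mm diameter, 29 mm high, about 70 g, standing upright on the deck in the channel in front of the mouth. Origin at the centre of its underside.
- putty_tub: Tub with a blue lid, 71 mm diameter, 61 mm high, standing on the worktop to the right of the box; not to be moved. Origin at the centre of its underside.
- glaze_jar: Small white jar with a black lid, 41 mm diameter, 35 mm high, on the worktop to the left of the box; not to be moved. Origin at the centre of its underside.
- bur_block: Round blue block with burs, 54 mm diameter, 62 mm high, on the worktop to the left of the box; not to be moved. Origin at the centre of its underside.
Things that resemble listed ones, but are neither listed nor needed, are in the scene too. Of the things shaped like the old_pot, the white one is meant.

How it is judged (in metres and radians):
On the way, in this order (a step that is already met when the one before it is completed fails the run):
1. the flap is pushed open (over 0.5 rad) while the pot still stands on the deck in front of the mouth (value of joint flap above 0.5 rad and x of old_pot in the frame of box_mouth below 0.005 m and z of old_pot in the frame of box_mouth above -0.004 m), for 0.1 s.
2. the pot has dropped through the mouth into the box (x of old_pot in the frame of box_mouth between 0 and 0.13 m and y of old_pot in the frame of box_mouth between -0.05 and 0.05 m and z of old_pot in the frame of box_mouth below -0.055 m), for 0.2 s.
At the end, for the whole second after the job is handed in: The pot lies at rest inside the box, its origin more than 55 mm below the deck and below or behind the mouth; the flap is shut (under 0.08 rad); tub, jar and bur block are within 20 mm of where they stood (all of step 2 and value of joint flap below 0.08 rad and linear speed of old_pot below 0.02 m/s and distance of each of putty_tub, glaze_jar, bur_block from where it was at the start of the episode below 0.02 m); the robot touches nothing.
It fails at once if the pot is run onto the closed flap (x of old_pot in the frame of box_mouth above 0.02 m and z of old_pot in the frame of box_mouth above -0.006 m and value of joint flap below 0.35 rad).
It fails at once if the pot is lifted off the deck (20 mm or more) (z of old_pot in the frame of box_mouth above 0.02 m).
It fails at once if the pot is pinched or pushed hard (over 15 N) (contact force between the fingers and old_pot above 15 N).
It fails at once if the tub, the jar or the bur block is moved by more than 20 mm (distance of any of putty_tub, glaze_jar, bur_block from where it was at the start of the episode above 0.02 m).
It also fails if it takes over 37 s, if anything falls off the work surface, if the arm or the gripper's body presses on something with over 40 N, if the wrist force passes 120 N, or if a joint passes its speed limit or range.

## Robot

A 7-joint arm with a two-finger parallel gripper is mounted at the origin on a cart in front of the work surface, level with it; the furniture and walls round the work are solid. World frame = base frame: x ahead of the robot, y to its left, z up, the work surface at z = 0. Lengths are in m, angles in degrees, forces in N, time in s.
With the tool pointing down it reaches from about 0.425 to 0.875 m from the base axis. Payload 4.7 kg.
Tool frame: the origin (TCP) lies at the centre of the arm's flange, where the gripper is bolted on; the fingertips stand 182 mm ahead of it and the grasp point (between the pads) lies 164 mm ahead of it; z points along the fingers, y is the line along which they close (so a half turn about z gives the same grasp; the last joint's range is limited). The gripper opens to 87 mm and grips with 3 to 60 N. Pads are 19 mm wide; open, the fingers measure 117 mm over their backs; the gripper's body (75 mm by 190 mm) begins 51 mm behind the grasp point.
Start: joints at [-67.317, 18.392, -4.016, 83.108, 1.295, 78.541, -3.26], TCP at [0.242, 0.603, 0.405] pointing down, gripper open.
Joint ranges: [-163.93, 163.93], [-17.29, 119.83], [-79.2, 71.16], [3.27, 140.29], [-89.18, 269.18], [5.43, 117.66], [-154.24, 154.24]. Speed limits (degrees/s): [147.25, 147.25, 180, 180, 180, 180, 180].

## Interface

Orientations are given as [roll, pitch, yaw] about the fixed x, y, z axes, in that order (R = Rz(yaw) Ry(pitch) Rx(roll)).
In Python, from cell import env gives the robot as it stands. The module is installed in compiled form; this text tells all that it offers.
- The arm moves only by the tool step_arm, never from a script. Its argument "steps" is one flat list of numbers, 5 for each row, row after row: the opening, from 0 (shut) to 1 (fully open), then the shift along the tool's x, y, z in mm, then the turn about the tool's z in degrees. In form: [grip, dx, dy, dz, roll, grip, dx, dy, dz, roll, ...]. A call has 1 to 12 rows; each row shifts and turns the commanded pose from where the row before left it, along the tool's axes as they then stand; what a row does not reach is not made up. A row lasts 1/8 s, in which the tool goes at most 62.5 mm and 10.7 degrees, less where a joint would pass 70% of its speed; a pose out of reach is approached as far as the arm can. A call with a gripper value outside its range is refused whole. The fingers move at their own pace and stop on an object; "grip_force" is the grip in N (left out, the last holds). Time passes only in rows, so rows that do not move let the fingers close. It gives the time, the measured TCP pose, the force, the opening and the grip force at its end, in the units of the state.
- env.get_obs(): the state, without advancing time (a new reading comes with each control period).
- env.read_camera(name): name is "scene" or "top"; returns a dict with "image" (480x640x3 uint8, red, green, blue), "camera_matrix" (3x3 intrinsics, pixels), "R" (3x3) and "t" (3): a world point X has camera coordinates R X + t. Camera axes: x right, y down, z forward; pixel columns grow to the right and rows downward; lengths in m; the calibration is good to about 2 mm. A picture is of the moment at which its call begins. There is no depth.
- env.sign_off(): hands the job in; it is judged then, once.
The state is a dict: "time_s": time; "qpos": joint angles; "joint_velocities": joint speeds; "effort": joint torques, N m; "tool_pos": TCP position; "tool_rot": TCP orientation; "force": force on the tool from outside, world axes, zero at the start; "wrist_torque": the same for the moment, N m; "grip_width": finger opening in m; "grasp_force": force on a finger pad.
Only numpy, scipy, OpenCV 4.12 (cv2) and the standard library are available. Lean on these libraries where they do the work, as an engineer would, in place of code of your own. Each camera call takes 0.05 s, during which the arm holds its last target. There are 200 camera calls.

## Working session

There is one attempt and no reset: what is moved stays moved. The work goes in short steps, Python scripts to look and compute and a tool call to move; the robot and the scene stay as the last step left them, time stands still between calls to the robot, and variables do not carry over. Pictures are saved under pics/ and viewed, at most 10 in all, crops included, and the job is handed in when it is done.

Besides the shell and the picture viewer there is one more tool, called after "Call:" as name(argument=value, ...), one argument or row to a line, values as JSON. step_arm: Moves the arm, as the interface text tells. Its arguments: {"type":"object","properties":{"steps":{"type":"array","items":{"type":"number"}},"grip_force":{"type":"number"}},"required":["steps"]}

```bash
mkdir -p pics; cat > h.py <<'E'
import numpy as np, cv2
from cell import env
def px(c,X):
    p=c["camera_matrix"]@(c["R"]@np.array(X,float)+c["t"]); return p[:2]/p[2]
def ray(c,u,v,z):
    d=c["R"].T@np.linalg.inv(c["camera_matrix"])@np.array([u,v,1.]); o=-c["R"].T@c["t"]
    return o+d*(z-o[2])/d[2]
E
python3 - <<'E'
from h import *
for n in("scene","top"):
    c=env.read_camera(n); cv2.imwrite(f"pics/{n}1.png",c["image"][:,:,::-1]); print(n,(-c["R"].T@c["t"]).round(3),c["R"].round(2).tolist(),c["camera_matrix"][0,0])
o=env.get_obs(); print(o["tool_pos"],o["tool_rot"],o["grip_width"],o["time_s"])
E
```

```text
scene [ 0.86  -0.474  0.871] [[0.82, 0.57, 0.0], [0.45, -0.65, -0.6], [-0.34, 0.5, -0.8]] 554.9474920982735
top [0.356 0.007 0.98 ] [[0.06, -1.0, 0.01], [-0.98, -0.06, -0.21], [0.21, 0.01, -0.98]] 483.32116327499295
[0.24215084 0.60301536 0.40375987] [-1.79900962e+02  7.67946846e-03  1.58127181e+02] 0.0867229167796745 0.1
```

View pics/scene1.png

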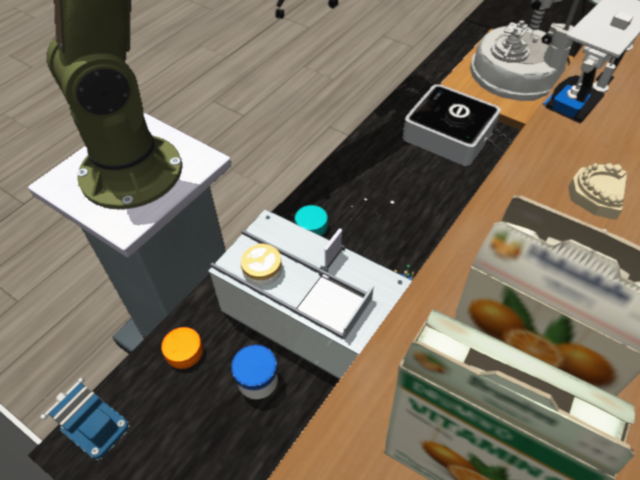

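View pics/top1.png

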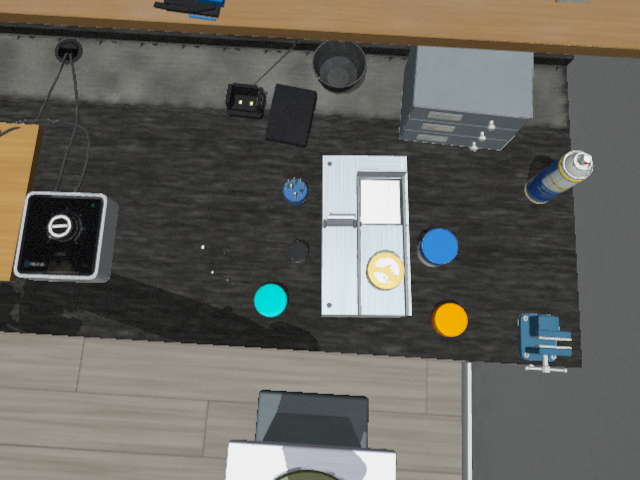

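Candidates for the pot in the top view: gold/white pot in the channel (385,270), orange-lidded pot (450,320), cyan pot (270,300), and blue tub (439,247). The one described is the gold-lidded white pot at (385,270), so I'll check it in a close crop.

```bash
python3 - <<'E'
from h import *
c=env.read_camera("top"); im=c["image"][:,:,::-1]
cv2.imwrite("pics/crop.png",cv2.resize(im[145:330,255:470],None,fx=3.2,fy=3.2,interpolation=cv2.INTER_CUBIC))
for n in("top","scene"):
    c=env.read_camera(n);hsv=cv2.cvtColor(c["image"],cv2.COLOR_RGB2HSV)
    m=cv2.inRange(hsv,(14,60,120),(32,255,255))
    k,l,s,ce=cv2.connectedComponentsWithStats(m)
    for i in range(1,k):
        if 150<s[i,4]<3000 and 230<ce[i,0]<420 and 230<ce[i,1]<300:
            pts=cv2.findContours((l==i).astype(np.uint8),0,1)[0][0]
            (e,ax,a)=cv2.minEnclosingCircle(pts)+(0,)
            el=cv2.fitEllipse(cv2.convexHull(pts)); print(n,s[i],el,ray(c,*el[0],.159))
E
```

```text
top [367 253  38  37 682] ((385.20843505859375, 270.509765625), (36.729835510253906, 37.757144927978516), 94.15145874023438) [ 0.47116039 -0.10729805  0.159     ]
scene [241 243  40  34 663] ((260.4393005371094, 260.3250427246094), (33.38679885864258, 41.229331970214844), 70.61589050292969) [ 0.47297396 -0.10850773  0.159     ]
```

View pics/crop.png

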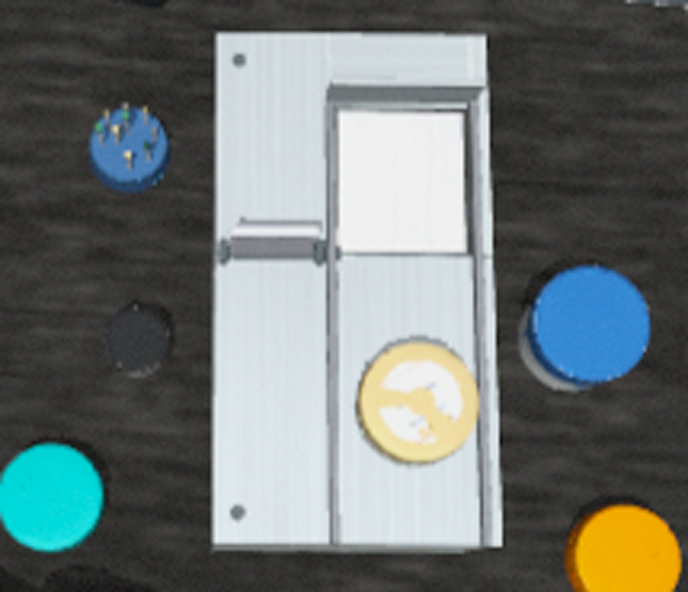

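The crop shows the gold-lidded pot in the channel at crop (418,400), the tab at (278,245), the near mouth edge along crop row 254 from x 338 to 470, and the left deck edge from (215,33) to (213,547).

```bash
cat >> h.py <<'E'
E
python3 - <<'E'
from h import *
c=env.read_camera("top")
P=lambda x,y:ray(c,255+(x+.5)/3.2-.5,145+(y+.5)/3.2-.5,.13)[:2]
for n,a in dict(ML=(338,254),MR=(470,254),FL=(215,33),NL=(213,547),FR=(486,33),NR=(500,547)).items(): print(n,P(*a).round(4))
fl,nl,ml,mr=P(215,33),P(213,547),P(338,254),P(470,254)
u=(fl-nl);L=np.linalg.norm(u);u/=L;v=np.array([-u[1],u[0]])
th=np.degrees(np.arctan2(u[1],u[0]));print("L",L,"yaw",th)
# origin: x from mouth edge and deck ends (far end - 130?), y from left edge (105)
x0=np.mean([ml@u,mr@u]); y0=fl@v-.105; print("x edges rel mouth",fl@u-x0,nl@u-x0)
O=x0*u+y0*v;print("O",O); p=np.array([.4721,-.1079])-O; print("pot",p@u,p@v,"ml",(ml-O)@v,(mr-O)@v)
E
```

```text
ML [ 0.5568 -0.0638]
MR [ 0.5614 -0.1382]
FL [0.6841 0.0132]
NL [ 0.3899 -0.003 ]
FR [ 0.6941 -0.1443]
NR [ 0.3993 -0.1584]
L 0.2946622284443022 yaw 3.154430090602277
x edges rel mouth 0.13109481269897516 -0.16356741574532707
O [ 0.55895483 -0.09886353]
pot -0.08722048131978988 -0.004243382964439642 ml 0.03514779531542267 -0.03938027920176723
```

Call:
step_arm(
  steps=[1,-40,-31,0,0,1,-41,-31,0,0,1,-41,-31,0,0,1,-41,-31,0,0,1,-41,-31,0,0,1,-41,-31,0,0,1,-40,-32,0,0,1,-40,-32,0,0],
)

```text
time_s: 1.3
tool_pos: [0.4512, 0.2485, 0.405]
tool_rot: [180.0, 0.0, 158.1]
force: [-0.3, -0.0, -0.2]
grip_width: 0.0876
grasp_force: 0.0
```

Call:
step_arm(
  steps=[1,-17,-43,0,0,1,-17,-43,0,0,1,-18,-43,0,0,1,-18,-43,0,0,1,-18,-43,0,0,1,-18,-42,0,0,1,-17,-42,0,0,1,0,0,0,10,1,0,0,0,10,1,0,0,0,0,1,0,0,0,0],
)

```text
time_s: 2.68
tool_pos: [0.4534, -0.0731, 0.4048]
tool_rot: [180.0, 0.0, 138.3]
force: [-0.2, 0.9, 0.4]
grip_width: 0.0868
grasp_force: 0.0
```

Call:
step_arm(
  steps=[1,0,0,20,0,1,0,0,20,0,1,0,0,0,0],
)

```text
time_s: 3.05
tool_pos: [0.4528, -0.0729, 0.3636]
tool_rot: [-179.9, -0.1, 138.2]
force: [0.3, 0.6, 0.1]
grip_width: 0.087
grasp_force: 0.0
```

```bash
python3 - <<'E'
from h import *
c=env.read_camera("scene"); cv2.imwrite("pics/s2.png",cv2.resize(c["image"][140:390,150:450,::-1],None,fx=2.4,fy=2.4,interpolation=cv2.INTER_CUBIC))
E
```

```text
(no output)
```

View pics/s2.png

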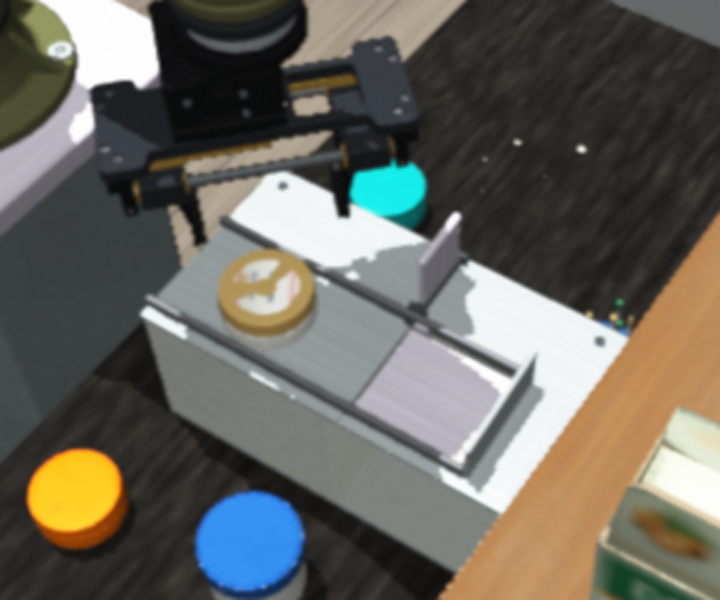

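The fingers hang at crop (202,240), which is B behind the pot, and (343,213), which is A left of the channel and short of the tab. Pot at (267,290), still undisturbed.

```bash
python3 - <<'E'
from h import *
c=env.read_camera("scene")
O=np.array([.559,-.100]);t=np.radians(3.15);u=np.array([np.cos(t),np.sin(t)]);v=np.array([-u[1],u[0]])
o=env.get_obs();p=o["tool_pos"];y=np.radians(o["tool_rot"][2]);ty=np.array([np.sin(y),-np.cos(y)])
for s,q in((-1,(202,240)),(1,(343,213))):
    a=p[:2]+s*.051*ty-O; b=ray(c,150+q[0]/2.4,140+q[1]/2.4,p[2]-.182)[:2]-O
    print(s,(a@u).round(4),(a@v).round(4),"seen",(b@u).round(4),(b@v).round(4))
E
```

```text
-1 -0.1398 -0.0034 seen -0.1325 -0.0064
1 -0.0677 0.0687 seen -0.0664 0.0612
```

Call:
step_arm(
  steps=[1,3.5,-3.5,0,0,1,0,0,12,0,1,0,0,12,0,1,0,0,12,0,1,0,0,0,0],
)

```text
time_s: 3.78
tool_pos: [0.448, -0.0734, 0.3273]
tool_rot: [-179.9, -0.1, 138.1]
force: [0.0, 0.5, -0.0]
grip_width: 0.0867
grasp_force: 0.0
```

Call:
step_arm(
  steps=[1,-3,3,0,0,1,-3,3,0,0,1,-3,3,0,0,1,-3,3,0,0,1,-3,3,0,0,1,-3.5,3.5,0,0,1,-4,4,0,0,1,-4,4,0,0,1,-4,4,0,0,1,-3,3,0,0,1,-2,2,0,0,1,0,0,0,0],
)

```text
time_s: 5.28
tool_pos: [0.4988, -0.0707, 0.3287]
tool_rot: [180.0, 0.0, 138.1]
force: [0.1, 0.2, -0.2]
grip_width: 0.087
grasp_force: 0.0
```

```bash
python3 - <<'E'
from h import *
c=env.read_camera("scene"); cv2.imwrite("pics/s3.png",cv2.resize(c["image"][140:390,150:450,::-1],None,fx=2.4,fy=2.4,interpolation=cv2.INTER_CUBIC))
E
```

```text
(no output)
```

View pics/s3.png

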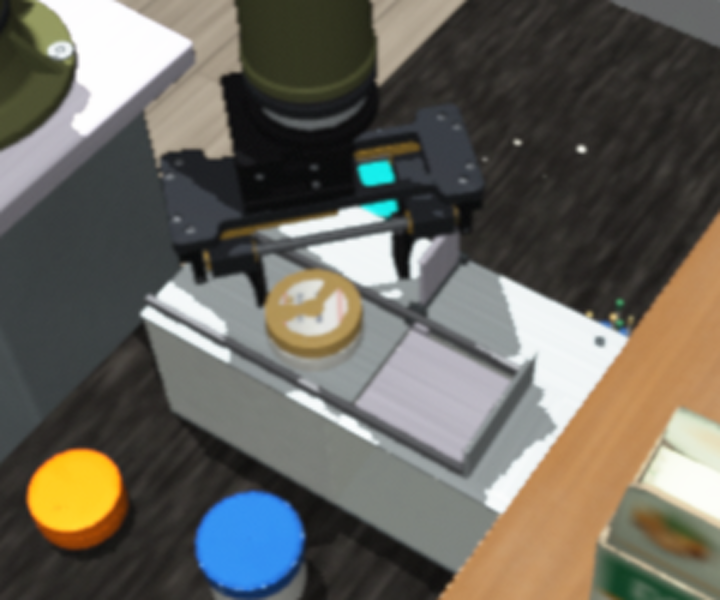

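The pot has slid to crop (313,312) and is still in front of the mouth. Finger A is just short of the upright tab, and the flap is shut. I'll push on.

Call:
step_arm(
  steps=[1,-2.5,2.5,0,0,1,-2.5,2.5,0,0,1,-2.5,2.5,0,0,1,-2.5,2.5,0,0,1,-2.5,2.5,0,0,1,-2.5,2.5,0,0,1,-2.5,2.5,0,0,1,-2.5,2.5,0,0,1,-2.5,2.5,0,0,1,-2.5,2.5,0,0,1,0,0,0,0],
)

```text
time_s: 6.7
tool_pos: [0.5312, -0.0693, 0.3272]
tool_rot: [-179.6, -0.5, 138.1]
force: [-12.3, -0.2, 4.7]
grip_width: 0.087
grasp_force: 5.6
```

```bash
python3 - <<'E'
from h import *
c=env.read_camera("scene"); cv2.imwrite("pics/s4.png",cv2.resize(c["image"][140:390,150:450,::-1],None,fx=2.4,fy=2.4,interpolation=cv2.INTER_CUBIC))
O=np.array([.559,-.100]);t=np.radians(3.15);u=np.array([np.cos(t),np.sin(t)]);v=np.array([-u[1],u[0]])
o=env.get_obs();p=o["tool_pos"];y=np.radians(o["tool_rot"][2]);ty=np.array([np.sin(y),-np.cos(y)])
for s in(-1,1):
    a=p[:2]+s*.051*ty-O; print(s,(a@u).round(4),(a@v).round(4))
print(o["force"])
E
```

```text
-1 -0.0621 -0.0038
1 0.0101 0.0683
[-13.01085157  -1.32737412   4.56422012]
```

View pics/s4.png

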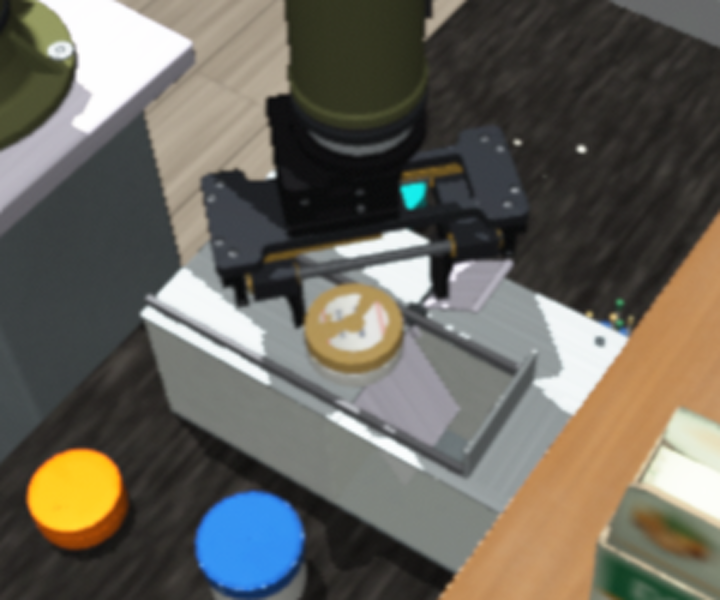

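The flap has swung down (about 1 rad) with the pot still on the deck at crop (353,330). Next I'll push slightly further, then turn about the tab finger so the pot finger swings forward.

Call:
step_arm(
  steps=[1,-2,2,0,0,1,-2,2,0,0,1,-1.7,2.2,0,-3,1,-1.8,2.1,0,-3,1,-1.9,2,0,-3,1,-2,1.9,0,-3,1,-2.1,1.8,0,-3,1,-2.2,1.6,0,-3,1,-2.2,1.5,0,-3,1,-2.3,1.4,0,-3,1,-2.4,1.3,0,-3,1,-2.5,1.2,0,-3],
)

```text
time_s: 8.25
tool_pos: [0.5668, -0.0657, 0.3299]
tool_rot: [-179.9, 0.1, 168.1]
force: [-3.2, -4.4, 5.7]
grip_width: 0.0865
grasp_force: 3.3
```

```bash
python3 - <<'E'
from h import *
c=env.read_camera("scene"); cv2.imwrite("pics/s5.png",cv2.resize(c["image"][140:390,150:450,::-1],None,fx=2.4,fy=2.4,interpolation=cv2.INTER_CUBIC))
O=np.array([.559,-.100]);t=np.radians(3.15);u=np.array([np.cos(t),np.sin(t)]);v=np.array([-u[1],u[0]])
o=env.get_obs();p=o["tool_pos"];y=np.radians(o["tool_rot"][2]);ty=np.array([np.sin(y),-np.cos(y)])
for s in(-1,1):
    a=p[:2]+s*.051*ty-O; print(s,(a@u).round(4),(a@v).round(4))
print(o["force"])
E
```

```text
-1 -0.0032 -0.0153
1 0.023 0.0833
[-3.49507061 -4.0063182   5.60132806]
```

View pics/s5.png

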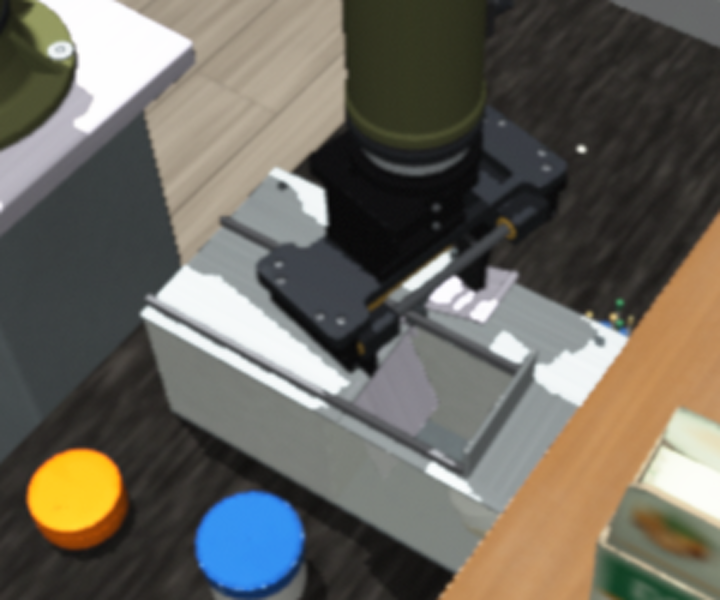

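The pot is no longer on the deck or in the visible part of the mouth, and the flap is open (plate at crop (400,390)). I'll check from the top camera before drawing back.

```bash
python3 - <<'E'
from h import *
c=env.read_camera("top"); cv2.imwrite("pics/t6.png",cv2.resize(c["image"][145:330,255:470,::-1],None,fx=3.2,fy=3.2,interpolation=cv2.INTER_CUBIC))
E
```

```text
(no output)
```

View pics/t6.png

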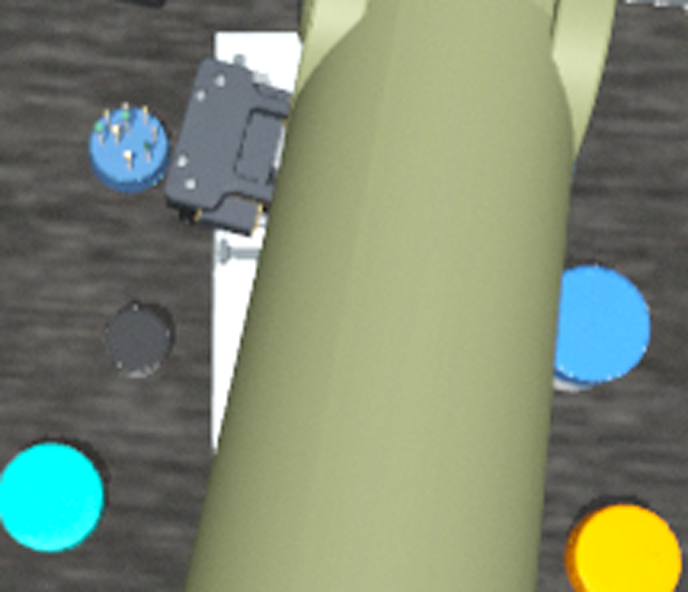

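The arm hides the box in this view, but the jar (138,340), bur block (128,147) and tub (603,325) haven't moved. I'll pause briefly, then draw back and lift.

Call:
step_arm(
  steps=[1,0,0,0,0,1,0,0,0,0,1,5,-1.3,0,0,1,7,-1.9,0,0,1,7,-1.9,0,0,1,7,-1.9,0,0,1,7,-1.9,0,0,1,8,-2.1,0,0,1,8,-2.1,0,0,1,8,-2.1,0,0,1,8,-2.1,0,0,1,0,0,0,0],
)

```text
time_s: 9.85
tool_pos: [0.4988, -0.0671, 0.3288]
tool_rot: [180.0, 0.0, 168.1]
force: [-0.5, 0.7, -0.2]
grip_width: 0.087
grasp_force: 0.0
```

Call:
step_arm(
  steps=[1,0,0,-20,0,1,0,0,-30,0,1,0,0,-30,0,1,0,0,-20,0,1,0,0,0,0,1,0,0,0,0],
)

```text
time_s: 10.6
tool_pos: [0.4992, -0.067, 0.4278]
tool_rot: [-180.0, -0.1, 168.1]
force: [0.4, -0.1, -0.8]
grip_width: 0.0868
grasp_force: 0.0
```

```bash
python3 - <<'E'
from h import *
c=env.read_camera("scene"); cv2.imwrite("pics/s7.png",cv2.resize(c["image"][140:390,150:450,::-1],None,fx=2.4,fy=2.4,interpolation=cv2.INTER_CUBIC))
E
```

```text
(no output)
```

View pics/s7.png

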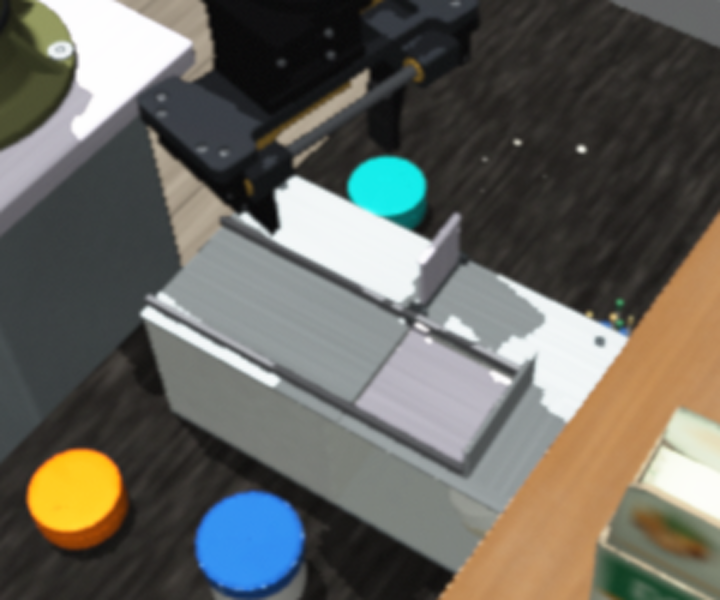

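The channel is empty, the flap is level and shut at crop (435,390), the tab is upright at (440,257), and the fingers are clear. I'll hand it in.

```bash
python3 -c "
from cell import env
print(env.sign_off())"
```

```text
the job is handed in; nothing more can be done
None
```

I pushed the pot through the open flap, drew back, and handed the job in at about 11 s. The last view shows an empty channel, the flap shut and the fingers clear; I couldn't see the pot inside the box, and sign-off returned no verdict.

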